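Clear the access panel, align its fastener and hold it shut

ROBOT

A 6-joint arm with a two-finger parallel gripper is mounted at the origin on the work surface. World frame = base frame: x ahead of the robot, y to its left, z up, the work surface at z = 0. Lengths are in mm, angles in degrees, forces in N, time in s.
With the tool pointing down it reaches from about 350 to 850 mm from the base axis. Payload 8.1 kg.
Tool frame: the origin (TCP) lies on the centre line of the jaws, within the pads' length; the fingertips stand r.tip_extent ahead of it and the grasp point (between the pads) lies 8 mm behind it (r.tip_extent is the distance from the TCP to the fingertips, in mm); z points along the fingers, y is the direction in which the jaws open and shut (so a half turn about z gives the same grasp; the last joint's range is limited). The gripper opens to 85 mm and grips with 20 to 120 N. Pads are 22 mm wide; open, the fingers measure 114 mm over their backs; the gripper's body (76 mm by 85 mm) begins 54 mm behind the grasp point. The pads swing forward as they close: fully open they stand 13 mm farther back than shut.
Start: joints at [64.148, 7.471, 85.268, -0, 87.261, -4.893], TCP at [214.597, 560.316, 242.292] pointing down, gripper open.
Joint ranges: [-169.43, 169.43], [-51.17, 129.36], [1.28, 143.12], [-76.62, 256.62], [0, 156.53], [-152.29, 152.29]. Speed limits (degrees/s): [136.94, 136.94, 159.86, 180, 180, 180].

INTERFACE

Orientations are given as [roll, pitch, yaw] about the fixed x, y, z axes, in that order (R = Rz(yaw) Ry(pitch) Rx(roll)).
In Python, from bench import sense, optics, hand_in, spotter, r gives the robot as it stands.
- The arm moves only by the tool apply_moves, never from a script. Its argument "series" is a list of rows, each a list of 3 entries, a list of its own where there are three numbers: the opening, from 0 (shut) to 1 (fully open), then the shift along the world's x, y, z in m, then the turn about the world's z in rad. In form: [[grip, [x, y, z], turn], ...]. A call has 1 to 5 rows; each row is the pose to reach, as a shift and turn from the pose measured when the call began; what a row does not reach only later rows make up. A row lasts 1/8 s, in which the tool goes at most 62.5 mm and 10.7 degrees, less where a joint would pass 70% of its speed; a pose out of reach is approached as far as the arm can. A call with a gripper value outside its range is refused whole. The fingers move at their own pace and stop on an object; "grip_force" is the grip in N (left out, the last holds). Time passes only in rows, so rows that repeat a pose let the fingers close. It gives the time, the measured TCP pose, the force and the opening at its end, in the units of the state.
- sense(): the state, without advancing time (a new reading comes with each control period).
- optics.snapshot(name): name is "scene" or "top" or "wrist"; returns a dict with "color" (420x560x3 uint8, blue, green, red), "intrinsics" (3x3 intrinsics, pixels), "rvec" (rotation vector, rad) and "tvec" (3), from world to camera coordinates, as OpenCV has them. Camera axes: x right, y down, z forward; pixel columns grow to the right and rows downward; lengths in mm; the calibration is good to about 2 mm. A picture is of the moment at which its call begins. There is no depth.
- hand_in(): hands the job in, once; it reports no verdict.
Trained networks look in a picture, given as the dict that the camera call returned (one of the last four; its "shot" number tells which), for a name from the list of things; names that differ only in an ending like _2 or _b are one class to them, and where a whole thing is asked for, a point or a joint stands for the part that bears it (a point fixed in the world has none). Each returns a list of dicts, best first, with "p" (0 to 1); they miss things now and then, are a little off and sometimes report something else, mostly with a low value. They report only what shows in the picture. A call takes as long as a camera call.
- spotter.search_frame(picture, query): "xyz" ([x, y, z] in mm, in the coordinates of the camera as it stood for that picture, good to about 4 mm: the middle of the surface that is visible of it).
- spotter.masks_of(picture, query): "mask" (420x560 bool, what is visible of it).
The state is a dict: "time": time; "joint_pos": joint angles; "qd": joint speeds; "joint_efforts": joint torques, N m; "tool_pos": TCP position; "tcp_rot": TCP orientation; "ft_force": force on the tool from outside, world axes, zero at the start; "wrist_torque": the same for the moment, N m; "finger_gap": finger opening in mm.
Only numpy, scipy, OpenCV 4.12 (cv2) and the standard library are available. Lean on these libraries where they do the work, as an engineer would, in place of code of your own. Each camera call takes 0.05 s, during which the arm holds its last target.

TASK

Clear the two jars off the machine's access panel onto the low shelf, upright, so that with the jar already there they make one straight row along the middle of the shelf, with less than a jar's width between neighbours. Then turn the quarter-turn fastener clockwise until its slot lines up with the marks on the panel, and after that press the panel down flush against its frame and finish while still holding it pressed there: do not let go. Leave everything else where it stands.

Things in the scene. Friction and masses are not known exactly. Their poses are not given: they have to be found in the camera images.
- jar_a_mid (a point): one of two identical amber jars with white lid and paper label that stand on the machine's panel at the start; 46 mm diameter, 80 mm tall, 0.1 to 0.2 kg; this point is its centre, 40 mm above its underside
- jar_b_mid (a point): the other amber jar standing on the panel, same size; this point is its centre, 40 mm above its underside
- jar_c_mid (a point): third, identical amber jar, already standing on the shelf near one end (the shelf's -y end), on the shelf's middle line: the start of the row; this point is its centre, 40 mm above its underside
- shelf: low plain steel shelf, 90 mm deep (its x) and 230 mm long (its y), flat top 30 mm above the bench, no rim; origin on the bench under its middle. The row runs along its y axis on the middle line x = 0. Stands left or right of the machine
- machine: low steel bench machine fixed to the bench, 230 x 230 mm, with a rear deck a further 75 mm to its +x, top 56 mm above the bench; origin on the bench under the middle of the square access panel; its -x side is the front, towards the robot
- panel_top (a point): point on the upper face of the panel, 30 mm behind (+x) the panel's middle. The panel is a square aluminium plate, 206 x 206 x 6 mm, over the frame of the machine's top; it stays level and moves only up and down; raised, its upper face is 77 mm above the bench. The jars stand beside this point at the start; once they are gone it is a clear place to press
- panel (a joint): how far the panel is pressed down, m: 0 = standing up on its springy seal (at the start), 0.010 = stop, flush against the frame. It springs back when let go. About 6.5 N starts it moving and 10 N brings it to the stop
- fastener_grip (a point): grip point on the upright axis of the quarter-turn fastener at the front of the panel (65 mm in front of the panel's middle), 31 mm above the panel's upper face. The fastener is a steel disc, 42 mm wide, 8 mm high, with an upright wing on it, 40 mm long, 13 mm thick, reaching 42 mm above the panel, with a dark slot along its top edge; this point's x axis runs along the wing
- fastener (a joint): angle of the wing and its slot, rad: 0 = slot in line with the two short dark marks on the panel before and behind the disc (the machine's x direction); positive = turned anticlockwise seen from above. It starts between about 0.85 and 1.5, so it must be turned clockwise. It turns stiffly (about 0.05 N m), stays where it is left, and there is no stop at 0 (stops at -0.7 and 1.65)
- beaker: clear open beaker, 48 mm wide, 55 mm tall, standing on the machine's rear deck; bystander; origin at its underside
- tube_rack: white block rack of capped tubes, 50 x 110 x 72 mm, on the bench behind the shelf; bystander; origin at its underside
- tub: plain white round tub, 60 mm wide, 40 mm tall, on the bench behind the shelf; bystander; origin at its underside
- wash_bottle: white bottle, 60 mm wide, 130 mm tall, on the bench at the right; bystander; origin at its underside
- stopper: black rubber stopper, 32 mm wide, 26 mm tall, on the machine's rear deck; bystander; origin at its underside
- tip_box: grey box, 80 x 120 x 55 mm, on the bench at the left; bystander; origin at its underside

How it is judged:
By the outcome, as a careful person would: the job done as asked, in the order asked, and still so for the second after the job is handed in, while the arm keeps its last pose, push and grip.
It also fails if it takes over 72 s, if anything falls off the work surface, if the arm or the gripper's body presses on something with over 40 N, if the wrist force passes 120 N, or if a joint passes its speed limit or range.

## Working session

There is one attempt and no reset: what is moved stays moved. The work goes in short steps, Python scripts to look and compute and a tool call to move; the robot and the scene stay as the last step left them, time stands still between calls to the robot, and variables do not carry over. Pictures are saved under pics/ and viewed, and the job is handed in when it is done.

Besides the shell and the picture viewer there is one more tool, called after "Call:" as name([rows], argument=value, ...), one row to a line, values as JSON. apply_moves: Moves the arm, as the interface text tells. Its arguments: {"type":"object","properties":{"series":{"type":"array"},"grip_force":{"type":"number"}},"required":["series"]}

```bash
mkdir -p pics; ls
python3 - <<'E'
from bench import sense, optics, r
import cv2
print(sense()); print(r.tip_extent)
for n in ["scene","top","wrist"]:
    p=optics.snapshot(n); cv2.imwrite(f"pics/{n}0.png",p["color"]); print(n,p["tvec"],p["rvec"],p["shot"])
E
```

```text
pics
{'time': 0.0, 'joint_pos': array([ 6.41480250e+01,  7.51682977e+00,  8.53320868e+01,  2.29044418e-03,
        8.72620082e+01, -4.89214982e+00]), 'qd': array([-0.05044011,  0.03599868, -0.07198102,  0.10522744, -0.00574463,
       -0.01476227]), 'joint_efforts': array([-1.92088904e-03, -5.69427001e+01, -5.00529742e+01, -5.06673114e-04,
        1.57168804e-02, -5.43649605e-06]), 'tool_pos': array([214.34243819, 559.81486013, 241.19957113]), 'tcp_rot': array([-1.79889674e+02, -1.17389878e-02,  1.59040052e+02]), 'ft_force': array([-1.04179001,  0.18998809, -0.16934324]), 'wrist_torque': array([0.02189338, 0.01366207, 0.01810812]), 'finger_gap': 85.31564776976336}
11.0
scene [-405.76048329 -135.41370184 1595.26542083] [ 2.16581588  0.77905406 -0.34284783] 1
top [   1.87004058  529.97034733 1091.10911068] [ 2.15103424 -2.17592939  0.13928274] 2
wrist [-600.15044739  -37.62139943  380.29558794] [-2.37885404 -1.63762416 -0.24055206] 3
```

View pics/scene0.png

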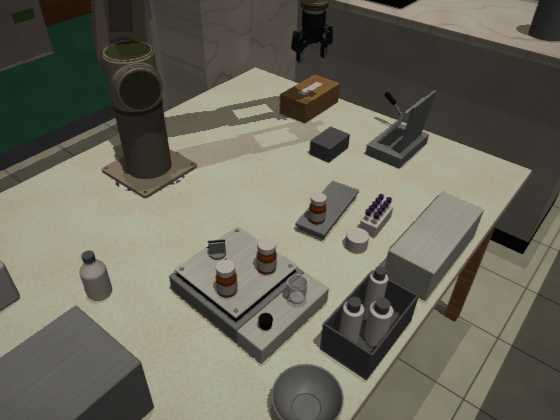

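View pics/top0.png

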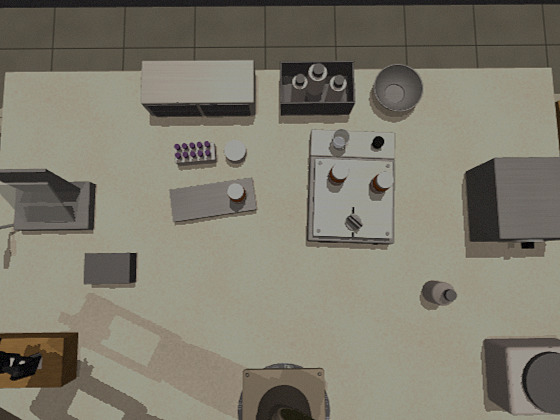

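```bash
cat > h.py <<'E'
from bench import sense, optics, spotter, r
import cv2, numpy as np
def RT(p):
    return cv2.Rodrigues(np.array(p["rvec"],float))[0], np.array(p["tvec"],float).reshape(3)
def toworld(p,xyz):
    R,t=RT(p); return R.T@(np.array(xyz)-t)
def ray(p,uv,z):
    "pixel -> world point at height z"
    R,t=RT(p); K=np.array(p["intrinsics"]); d=R.T@np.linalg.inv(K)@np.array([uv[0],uv[1],1.]); c=-R.T@t
    return c+d*(z-c[2])/d[2]
def proj(p,X):
    return cv2.projectPoints(np.array(X,float).reshape(-1,3),np.array(p["rvec"],float),np.array(p["tvec"],float),np.array(p["intrinsics"]),None)[0].reshape(-1,2)
E
python3 - <<'E'
from h import *
for n in ["top","scene"]:
    p=optics.snapshot(n)
    for q in ["jar_a_mid","shelf","machine","panel_top","fastener_grip","tube_rack","tub","wash_bottle","tip_box","beaker","stopper"]:
        for d in spotter.search_frame(p,q)[:4]:
            print(n,q,round(d["p"],2),toworld(p,d["xyz"]).round(1))
E
```

```text
top jar_a_mid 0.8 [ 607.  -144.7  160.5]
top shelf 0.56 [555.2 196.1  28.1]
top machine 0.91 [ 566.7 -188.7   74.7]
top panel_top 0.52 [685.2 230.6  37.2]
top fastener_grip 0.56 [ 491.2 -185.1   93.9]
top tube_rack 0.83 [687.1 227.5  38.9]
top tube_rack 0.34 [ 603.7 -145.1  155.7]
top tub 0.55 [688.5 125.5  36.5]
top wash_bottle 0.94 [ 308.8 -393.3   82.8]
top wash_bottle 0.73 [ 585.5 -251.9  155.4]
top tip_box 0.72 [382.2 443.5  53.7]
top tip_box 0.23 [ 488.8 -185.4  100.2]
top beaker 0.69 [ 716.1 -165.5   82.9]
top stopper 0.49 [ 704.5 -261.    83.3]
scene jar_a_mid 0.65 [ 622.2 -162.9  128.3]
scene jar_a_mid 0.2 [583.3 103.   83. ]
scene shelf 0.81 [577.1 191.1  26.6]
scene shelf 0.18 [582.4 101.7  82.3]
scene machine 0.79 [ 634.5 -229.6   57.7]
scene machine 0.26 [ 552.1 -200.3   76.7]
scene panel_top 0.83 [ 551.2 -201.5   73.9]
scene fastener_grip 0.78 [ 498.1 -190.6  104.1]
scene tube_rack 0.82 [703.9 214.9  42.9]
scene tub 0.7 [ 553.1 -201.9   78.3]
scene tub 0.69 [704.9 111.9  43.5]
scene wash_bottle 0.85 [ 327.6 -417.6   72.9]
scene wash_bottle 0.67 [396.1 435.6  53. ]
scene tip_box 0.68 [393.8 436.1  53.6]
scene beaker 0.82 [ 715.5 -161.3   90.3]
scene stopper 0.71 [ 712.9 -267.3   79.4]
scene stopper 0.16 [ 620.2 -159.4  128.4]
```

The top view shows jars on the panel at about (338,174) and (382,183), the third on the shelf at (236,191), and the wing at (354,222). I'll zoom in for pixel-accurate values.

Run:
```python
import cv2
im=cv2.imread("pics/top0.png")
a=cv2.resize(im[120:250,300:405],None,fx=5.7,fy=4.6*1.239,interpolation=cv2.INTER_CUBIC); a=cv2.resize(im[125:250,300:405],None,fx=4.8,fy=4.8,interpolation=cv2.INTER_CUBIC)
cv2.imwrite("pics/c1.png",a)
b=cv2.resize(im[170:230,160:265],None,fx=7,fy=7,interpolation=cv2.INTER_CUBIC); cv2.imwrite("pics/c2.png",b)
```

```text
(no output)
```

View pics/c1.png

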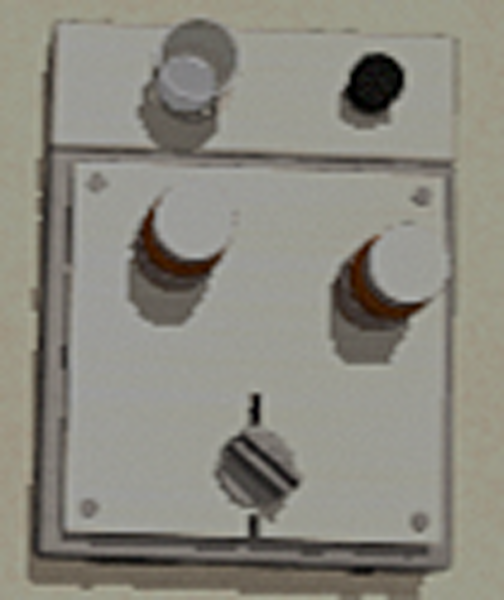

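View pics/c2.png

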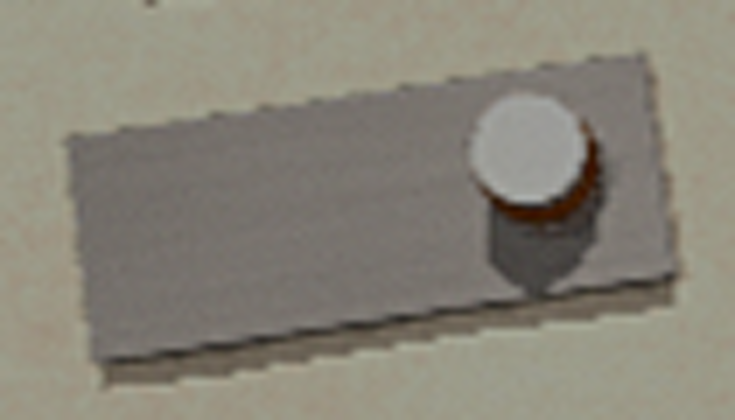

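Pixels I read: lids at crop (192,222) and (406,264), wing from (232,435) to (297,487), and shelf corners at crop-2 (67,135), (645,55), (678,275) and (95,360).

Run:
```python
from h import *
p=optics.snapshot("top")
c1=lambda u,v:((u)/4.8+300-.4,v/4.8+125-.4); c2=lambda u,v:(u/7+160-.4,v/7+170-.4)
f=lambda n,uv,z:print(n,ray(p,uv,z).round(1))
f("jarL",c1(192,222),157);f("jarR",c1(406,264),157)
for c in [(77,162),(448,180),(442,553),(65,535)]: f("panelc",c1(*c),77)
f("mark1",c1(257,408),77);f("mark2",c1(253,526),77)
f("disc",c1(257,468),85);f("w1",c1(234,437),119);f("w2",c1(297,485),119)
for c in [(67,135),(645,55),(678,275),(95,360)]: f("shelf",c2(*c),30)
f("jarC",c2(530,150),110)
R,t=RT(p);print(-R.T@t)
s=optics.snapshot("scene"); R,t=RT(s);print(-R.T@t)
im=s["color"];cv2.imwrite("pics/s1.png",cv2.resize(im[180:350,160:400],None,fx=3.2,fy=3.2,interpolation=cv2.INTER_CUBIC))
```

```text
jarL [ 610.6 -145.1  157. ]
jarR [ 587.7 -253.5  157. ]
panelc [662.4 -94.7  77. ]
panelc [ 650.1 -299.7   77. ]
panelc [ 444.3 -287.4   77. ]
panelc [456.4 -83.7  77. ]
mark1 [ 524.3 -189.8   77. ]
mark2 [ 460.1 -185.6   77. ]
disc [ 490.8 -187.3   85. ]
w1 [ 504.2 -169.6  119. ]
w2 [ 478.7 -201.7  119. ]
shelf [592.7 303.9  30. ]
shelf [622.1  77.9  30. ]
shelf [534.9  65.4  30. ]
shelf [504.2 291.2  30. ]
jarC [571.2 114.6 110. ]
[ 395.58196971    6.17658028 1146.67689984]
[1128.18860034 -757.97722222  938.35559145]
```

View pics/s1.png

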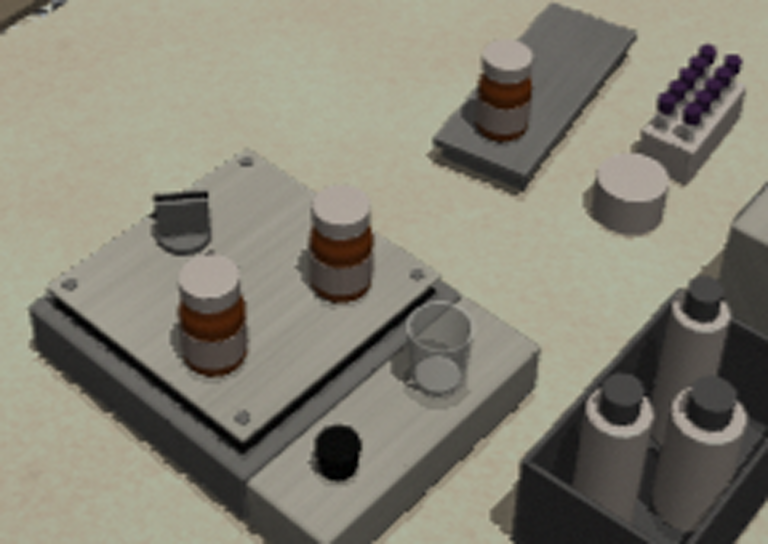

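Run:
```python
from h import *
s=optics.snapshot("scene"); 
# crosscheck: predicted lid top centres etc in s1 crop coords
X=[[610.6,-145.1,157],[587.7,-253.5,157],[571.2,114.6,110],[610.6,-145.1,77],[587.7,-253.5,77],[490,-187,119],[662.4,-94.7,77],[650.1,-299.7,77],[592.7,303.9,30],[622.1,77.9,30],[534.9,65.4,30]]
q=proj(s,X)
print(((q+.4-[160,180])*3.2).round(0).tolist(), sense()["time"])
```

```text
[[339.0, 203.0], [209.0, 274.0], [504.0, 55.0], [339.0, 281.0], [215.0, 352.0], [178.0, 197.0], [437.0, 275.0], [235.0, 440.0], [636.0, 33.0], [522.0, 175.0], [430.0, 138.0]] 1.5
```

Call:
apply_moves([
  [1,[0.027,-0.047,0],-0.07],
  [1,[0.053,-0.094,0],-0.14],
  [1,[0.08,-0.141,0],-0.215],
  [1,[0.106,-0.188,0],-0.285],
  [1,[0.132,-0.235,0],-0.36],
], grip_force=30)

```text
time: 2.12
tool_pos: [347.2, 323.8, 242.5]
tcp_rot: [180.0, 0.0, 138.3]
ft_force: [1.0, 1.2, 0.4]
finger_gap: 85.6
```

Call:
apply_moves([
  [1,[0.027,-0.047,0],-0.07],
  [1,[0.053,-0.094,0],-0.14],
  [1,[0.08,-0.141,0],-0.215],
  [1,[0.106,-0.188,0],-0.285],
  [1,[0.132,-0.235,0],-0.36],
])

```text
time: 2.75
tool_pos: [479.9, 87.2, 242.8]
tcp_rot: [179.9, 0.0, 117.5]
ft_force: [1.6, 0.9, -0.5]
finger_gap: 85.5
```

Call:
apply_moves([
  [1,[0.027,-0.047,0],-0.07],
  [1,[0.053,-0.094,0],-0.14],
  [1,[0.08,-0.141,0],-0.21],
  [1,[0.106,-0.188,0],-0.28],
  [1,[0.131,-0.235,0],-0.349],
])

```text
time: 3.38
tool_pos: [611.7, -149.6, 242.9]
tcp_rot: [179.9, 0.0, 97.4]
ft_force: [0.3, 0.1, 0.6]
finger_gap: 85.3
```

Run:
```python
from h import *
p=optics.snapshot("wrist");print(sense()["tool_pos"],sense()["tcp_rot"])
cv2.imwrite("pics/w1.png",p["color"]); X=[[610.6,-145.1,157],[610.6,-145.1,77],[587.7,-253.5,157],[553.3,-191.4,77],[490,-187,119]]
print(proj(p,X).round(0).tolist())
```

```text
[ 612.83907923 -155.35060323  241.62143545] [179.92320957   0.19481098  96.99677209]
[[285.0, 219.0], [285.0, 190.0], [235.0, 353.0], [215.0, 232.0], [124.0, 235.0]]
```

View pics/w1.png

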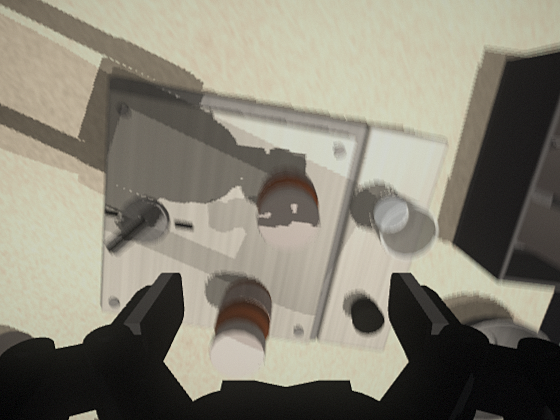

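The arm was still settling when that picture was taken. I'll let it settle and look again.

Call:
apply_moves([
  [1,[-0.002,0.01,0],0.0],
  [1,[-0.002,0.01,0],0.0],
  [1,[-0.002,0.01,0],0.0],
])

```text
time: 3.8
tool_pos: [610.7, -144.2, 242.0]
tcp_rot: [179.9, 0.2, 97.1]
ft_force: [-0.5, -0.2, -1.0]
finger_gap: 85.5
```

Run:
```python
from h import *
p=optics.snapshot("wrist");print(sense()["tool_pos"],sense()["tcp_rot"])
cv2.imwrite("pics/w2.png",p["color"]); X=[[610.6,-145.1,157],[610.6,-145.1,77],[587.7,-253.5,157],[553.3,-191.4,77],[490,-187,119]]
print(proj(p,X).round(0).tolist())
for u in [("jar_a_mid")]:
  for d in spotter.masks_of(p,u)[:3]:
    ys,xs=np.where(d["mask"]);print(d["p"],xs.min(),xs.max(),ys.min(),ys.max())
R,t=RT(p);print(-R.T@t)
```

```text
[ 610.76203707 -144.26575809  242.13581712] [179.88729256   0.20364418  97.09067208]
[[285.0, 226.0], [285.0, 196.0], [237.0, 360.0], [216.0, 238.0], [125.0, 243.0]]
[600.96249689 -69.08800151 374.06753358]
```

View pics/w2.png

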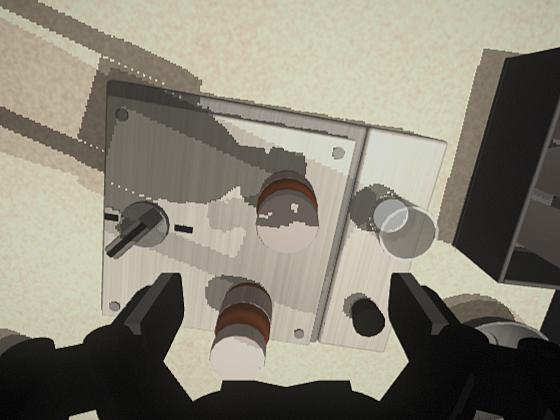

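Lid L is at (287,224) against a predicted (285,226), and lid R at (238,355) against (237,360), so they agree to within 2-3 mm. Descending on jar L.

Call:
apply_moves([
  [1,[0.001,0,-0.035],0.01],
  [1,[0.001,0,-0.07],0.01],
  [1,[0.001,0,-0.1],0.01],
  [1,[0.001,0,-0.122],0.01],
  [1,[0.001,0,-0.128],0.01],
])

```text
time: 4.53
tool_pos: [610.6, -143.5, 112.5]
tcp_rot: [-180.0, 0.1, 97.7]
ft_force: [-0.1, -0.1, -0.4]
finger_gap: 85.2
```

Call:
apply_moves([
  [0.3,[0,0,0],0],
  [0.3,[0,0,0],0],
  [0.3,[0,0,0],0],
  [0.3,[0,0,0],0],
], grip_force=30)

```text
time: 5.03
tool_pos: [611.5, -143.7, 113.9]
tcp_rot: [179.9, 0.2, 97.7]
ft_force: [0.5, 0.9, 3.3]
finger_gap: 44.8
```

Run:
```python
from h import *
p=optics.snapshot("wrist");print(sense())
cv2.imwrite("pics/w3.png",p["color"])
```

```text
{'time': 5.075, 'joint_pos': array([-17.8302976 ,  16.84367069,  88.27639567,  -0.13090176,
        74.71300696, -25.49611336]), 'qd': array([-0.02635585,  0.19347682,  0.10919338,  0.05356096, -0.29572739,
        0.01778367]), 'joint_efforts': array([-5.93484286e-01, -6.00013947e+01, -4.48630464e+01, -3.72332018e-01,
        3.31873046e-01,  9.12718533e-03]), 'tool_pos': array([ 611.51890667, -143.7297154 ,  113.74977412]), 'tcp_rot': array([179.90375953,   0.18590081,  97.69998848]), 'ft_force': array([1.48993311, 1.39700639, 2.48593242]), 'wrist_torque': array([ 0.12008057, -0.2188211 ,  0.04865741]), 'finger_gap': 45.30218312547288}
```

View pics/w3.png

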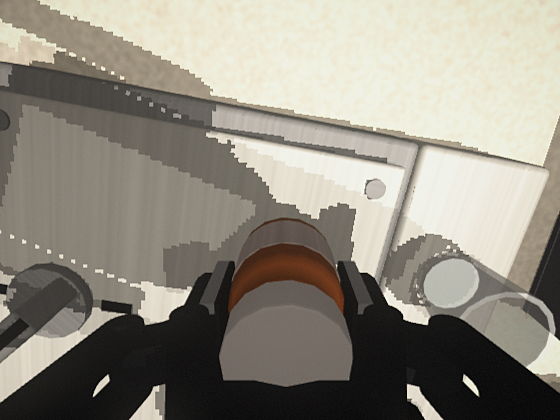

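Run:
```python
from h import *
p=optics.snapshot("wrist")
a=np.linspace(0,2*np.pi,73)
for rr in (20,21.5,23):
  for dy in (0,-2):
    c=np.array([611.5,-143.7+dy,157]); q=proj(p,[[c[0]+rr*np.cos(t),c[1]+rr*np.sin(t),157] for t in a]); print(rr,dy,q.min(0).round(),q.max(0).round())
  c=np.array([611.5,-143.7,77]); q=proj(p,[[c[0]+rr*np.cos(t),c[1]+rr*np.sin(t),77] for t in a]); print("bot",rr,q.min(0).round(),q.max(0).round())
```

```text
20 0 [221. 306.] [352. 415.]
20 -2 [220. 312.] [351. 420.]
bot 20 [247. 219.] [324. 290.]
21.5 0 [216. 302.] [357. 419.]
21.5 -2 [215. 308.] [355. 424.]
bot 21.5 [245. 217.] [327. 292.]
23 0 [211. 297.] [362. 423.]
23 -2 [210. 303.] [360. 427.]
bot 23 [242. 214.] [330. 295.]
```

Jar L is held (gap 45). Lift and carry to the slot next to jar C.

Call:
apply_moves([
  [0.3,[0,0,0.02],0],
  [0.3,[0,0,0.05],0],
  [0.3,[0,0.005,0.08],0],
  [0.3,[-0.004,0.03,0.095],0],
  [0.3,[-0.01,0.07,0.1],0],
])

```text
time: 5.75
tool_pos: [601.6, -73.0, 215.3]
tcp_rot: [179.8, 0.2, 97.6]
ft_force: [1.8, 0.9, -2.0]
finger_gap: 44.8
```

Call:
apply_moves([
  [0.3,[-0.007,0.045,0],0],
  [0.3,[-0.014,0.09,0],0],
  [0.3,[-0.02,0.135,0],0],
  [0.3,[-0.027,0.18,0],0],
  [0.3,[-0.033,0.22,0],0],
])

```text
time: 6.38
tool_pos: [566.9, 149.6, 215.1]
tcp_rot: [179.9, 0.2, 97.7]
ft_force: [0.1, -0.3, -2.3]
finger_gap: 44.8
```

Call:
apply_moves([
  [0.3,[-0.003,0.02,0],0],
  [0.3,[-0.005,0.036,0],0],
  [0.3,[-0.005,0.036,0],0],
  [0.3,[-0.005,0.036,0],0],
])

```text
time: 6.88
tool_pos: [561.9, 184.9, 214.9]
tcp_rot: [179.9, 0.2, 97.6]
ft_force: [-0.2, -0.4, -1.6]
finger_gap: 45.0
```

Run:
```python
from h import *
p=optics.snapshot("wrist");print(sense()["tool_pos"],sense()["tcp_rot"])
cv2.imwrite("pics/w4.png",p["color"]); 
X=[[592.7,303.9,30],[622.1,77.9,30],[534.9,65.4,30],[504.2,291.2,30],[571.2,114.6,110],[563.5,184.6,30]]
print(proj(p,X).round(0).tolist())
```

```text
[562.06264028 184.71761297 214.99104203] [179.90021739   0.21413536  97.61067095]
[[341.0, 56.0], [330.0, 298.0], [244.0, 299.0], [234.0, 57.0], [285.0, 304.0], [287.0, 190.0]]
```

View pics/w4.png

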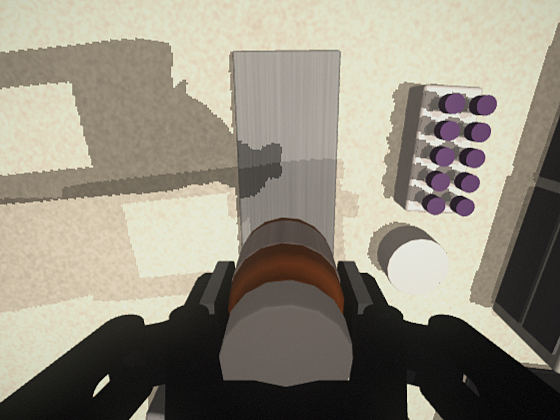

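Shelf edges in the wrist view run from (231,51) to (340,51), and I predicted (234,57) to (341,56), which is a good match. Lowering.

Call:
apply_moves([
  [0.3,[0.001,-0.001,-0.04],0],
  [0.3,[0.001,-0.001,-0.08],0],
  [0.3,[0.001,-0.001,-0.115],0],
  [0.3,[0.001,-0.001,-0.135],0],
  [0.3,[0.001,-0.001,-0.142],0],
])

```text
time: 7.55
tool_pos: [562.6, 183.0, 71.9]
tcp_rot: [-180.0, 0.2, 97.6]
ft_force: [0.2, 0.1, -1.5]
finger_gap: 44.9
```

Call:
apply_moves([
  [0.3,[0.0,0,-0.002],0],
  [0.3,[0,0,-0.003],0],
  [0.3,[0,0,-0.004],0],
])

```text
time: 7.92
tool_pos: [563.5, 183.2, 69.1]
tcp_rot: [179.9, 0.2, 97.6]
ft_force: [-0.2, 0.5, -1.5]
finger_gap: 44.5
```

Call:
apply_moves([
  [0.3,[0.0,0,-0.001],0],
  [0.3,[0,0,-0.002],0],
  [0.3,[0,0,-0.003],0],
])

```text
time: 8.3
tool_pos: [563.9, 183.3, 67.2]
tcp_rot: [179.8, 0.2, 97.6]
ft_force: [-5.5, -1.6, 11.7]
finger_gap: 45.2
```

Contact is made. Releasing.

Call:
apply_moves([
  [0.6,[0,0,0.0005],0],
  [0.7,[0,0,0.0005],0],
  [1,[0,0,0.0005],0],
  [1,[0,0,0.0005],0],
  [1,[0,0,0.0005],0],
])

```text
time: 8.93
tool_pos: [563.8, 183.3, 67.6]
tcp_rot: [179.9, 0.2, 97.6]
ft_force: [0.1, 0.2, -0.3]
finger_gap: 85.3
```

Call:
apply_moves([
  [1,[0,0,0.03],0],
  [1,[0,0,0.07],0],
  [1,[0,0,0.11],0],
  [1,[0,-0.01,0.14],0],
  [1,[0,-0.04,0.15],0],
])

```text
time: 9.55
tool_pos: [565.0, 144.1, 220.7]
tcp_rot: [179.6, 0.2, 97.7]
ft_force: [0.5, -0.5, -0.8]
finger_gap: 85.3
```

Run:
```python
from h import *
p=optics.snapshot("top");print(sense()["tool_pos"],sense()["finger_gap"])
cv2.imwrite("pics/t2.png",cv2.resize(p["color"][130:250,160:400],None,fx=3.3,fy=3.3,interpolation=cv2.INTER_CUBIC)); 
p=optics.snapshot("scene")
cv2.imwrite("pics/s2.png",cv2.resize(p["color"][180:350,160:400],None,fx=3.2,fy=3.2,interpolation=cv2.INTER_CUBIC));
```

```text
[565.26603552 140.17033651 221.03799107] 85.20598792020836
```

View pics/t2.png

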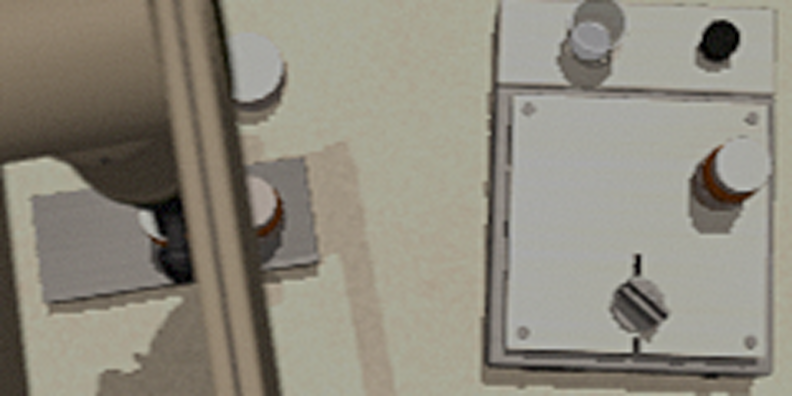

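View pics/s2.png

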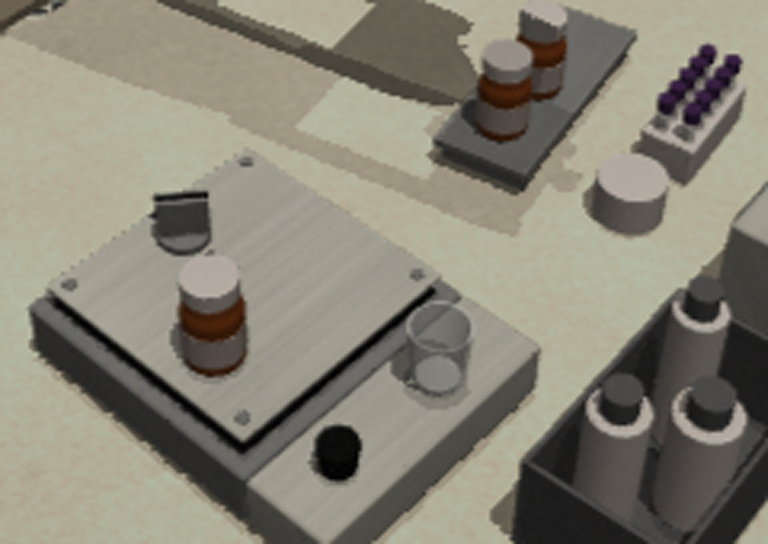

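Jar A stands upright beside jar C, at about (541,50) in the scene crop. Going to the other jar.

Call:
apply_moves([
  [1,[0.003,-0.045,0.005],0],
  [1,[0.006,-0.095,0.01],0],
  [1,[0.009,-0.145,0.01],0],
  [1,[0.012,-0.195,0.01],0],
  [1,[0.015,-0.245,0.01],0],
])

```text
time: 10.28
tool_pos: [579.8, -104.7, 229.2]
tcp_rot: [179.7, 0.2, 97.5]
ft_force: [0.4, 0.3, 0.6]
finger_gap: 85.3
```

Call:
apply_moves([
  [1,[0.003,-0.045,0],0],
  [1,[0.006,-0.09,0.0],0],
  [1,[0.007,-0.13,0.0],0],
  [1,[0.007,-0.14,0.0],0],
  [1,[0.007,-0.14,0.0],0],
])

```text
time: 10.9
tool_pos: [586.6, -244.6, 228.5]
tcp_rot: [179.7, 0.2, 97.4]
ft_force: [0.6, 0.4, 0.5]
finger_gap: 86.0
```

Run:
```python
from h import *
p=optics.snapshot("wrist");print(sense()["tool_pos"],sense()["tcp_rot"],sense()["time"])
cv2.imwrite("pics/w5.png",p["color"])
a=np.linspace(0,2*np.pi,73)
for rr,z in ((20,157),(23,77)):
    q=proj(p,[[587.7+rr*np.cos(t),-252+rr*np.sin(t),z] for t in a]); print(q.min(0).round(),q.max(0).round())
print(proj(p,[[490,-187,119],[553.3,-191.4,77],[553.3,-190.4,77],[524,-189.8,77],[460,-185.6,77]]))
```

```text
[ 586.76945095 -243.80181974  228.65676119] [1.79718823e+02 1.77250318e-01 9.74773700e+01] 10.95
[253. 213.] [318. 273.]
[258. 181.] [312. 233.]
[[151.48571636 113.85814074]
 [251.64982494 129.02561118]
 [251.77883872 127.73285478]
 [214.57109852 121.98084138]
 [131.94669619 105.33531546]]
```

View pics/w5.png

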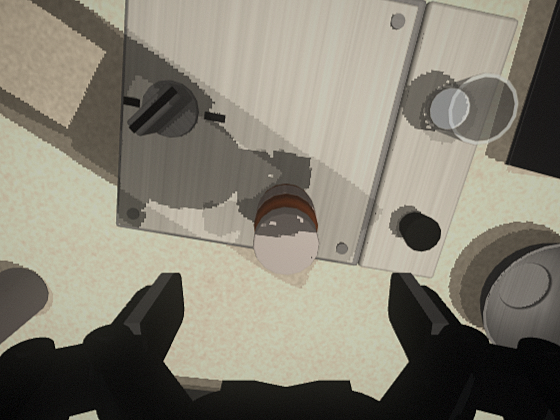

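The lid spans u 253-319 with its bottom at v 276, so jar B is at about (588,-253). Descending.

Call:
apply_moves([
  [1,[0.001,-0.009,-0.03],0],
  [1,[0.001,-0.009,-0.065],0],
  [1,[0.001,-0.009,-0.095],0],
  [1,[0.001,-0.009,-0.11],0],
  [1,[0.001,-0.009,-0.115],0],
])

```text
time: 11.58
tool_pos: [587.7, -251.6, 113.1]
tcp_rot: [179.8, 0.1, 97.5]
ft_force: [0.1, 0.1, -1.2]
finger_gap: 85.7
```

Call:
apply_moves([
  [0.3,[0,0,0],0],
  [0.3,[0,0,0],0],
  [0.3,[0,0,0],0],
  [0.3,[0,0,0],0],
  [0.3,[0,0,0],0],
])

```text
time: 12.2
tool_pos: [588.4, -252.0, 114.4]
tcp_rot: [179.7, 0.2, 97.5]
ft_force: [-0.2, 1.0, 4.1]
finger_gap: 44.9
```

Run:
```python
from h import *
p=optics.snapshot("wrist");s=sense();print(s["tool_pos"],s["tcp_rot"],s["time"],s["finger_gap"],s["ft_force"])
cv2.imwrite("pics/w6.png",p["color"])
a=np.linspace(0,2*np.pi,73);c=s["tool_pos"]
for rr,z in ((23,157),(23,77)):
    q=proj(p,[[c[0]+rr*np.cos(t),c[1]+rr*np.sin(t),z] for t in a]); print(q.min(0).round(),q.max(0).round())
```

```text
[ 588.42481046 -251.95286229  114.35878654] [179.66196534   0.19095255  97.53800956] 12.25 44.62085881451386 [-0.0288236  0.3783401  5.4536045]
[212. 296.] [362. 421.]
[241. 213.] [329. 294.]
```

View pics/w6.png

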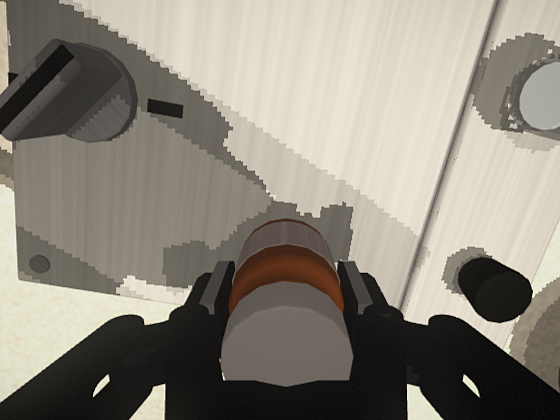

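Same in-hand pose as the first jar. Lift and carry.

Call:
apply_moves([
  [0.3,[0,0,0.02],0],
  [0.3,[0,0,0.05],0],
  [0.3,[0,0.005,0.08],0],
  [0.3,[-0.002,0.03,0.095],0],
  [0.3,[-0.005,0.07,0.1],0],
])

```text
time: 12.88
tool_pos: [584.1, -182.7, 217.4]
tcp_rot: [179.5, 0.3, 97.4]
ft_force: [0.7, 0.8, -0.9]
finger_gap: 45.3
```

Call:
apply_moves([
  [0.3,[-0.003,0.045,0],0],
  [0.3,[-0.006,0.095,0],0],
  [0.3,[-0.009,0.145,0],0],
  [0.3,[-0.012,0.195,0],0],
  [0.3,[-0.015,0.245,0],0],
])

```text
time: 13.5
tool_pos: [569.0, 63.8, 218.8]
tcp_rot: [179.4, 0.3, 97.4]
ft_force: [0.5, -0.1, -1.6]
finger_gap: 44.8
```

Call:
apply_moves([
  [0.3,[-0.003,0.045,0],0],
  [0.3,[-0.006,0.095,0],0],
  [0.3,[-0.009,0.145,0],0],
  [0.3,[-0.011,0.175,0],0],
  [0.3,[-0.012,0.182,0],0],
])

```text
time: 14.12
tool_pos: [556.7, 247.7, 219.8]
tcp_rot: [179.4, 0.3, 97.5]
ft_force: [0.3, -1.4, -1.8]
finger_gap: 45.0
```

Call:
apply_moves([
  [0.3,[0,0,0],0],
  [0.3,[0,0,0],0],
])

```text
time: 14.38
tool_pos: [557.0, 246.7, 220.3]
tcp_rot: [179.3, 0.3, 97.5]
ft_force: [-0.5, -0.6, -1.9]
finger_gap: 44.8
```

Call:
apply_moves([
  [0.3,[-0.0015,0.002,-0.04],0],
  [0.3,[-0.0015,0.002,-0.08],0],
  [0.3,[-0.0015,0.002,-0.115],0],
  [0.3,[-0.0015,0.002,-0.137],0],
  [0.3,[-0.0015,0.002,-0.147],0],
])

```text
time: 15.0
tool_pos: [554.8, 247.2, 71.7]
tcp_rot: [179.5, 0.4, 97.4]
ft_force: [0.6, 0.7, -1.3]
finger_gap: 44.6
```

Call:
apply_moves([
  [0.3,[0,0,-0.001],0],
  [0.3,[0,0,-0.002],0],
  [0.3,[0,0,-0.003],0],
])

```text
time: 15.38
tool_pos: [555.7, 247.3, 69.9]
tcp_rot: [179.4, 0.3, 97.4]
ft_force: [-0.7, 0.1, -1.2]
finger_gap: 44.9
```

Call:
apply_moves([
  [0.3,[0,0,-0.001],0],
  [0.3,[0,0,-0.002],0],
  [0.3,[0,0,-0.003],0],
])

```text
time: 15.75
tool_pos: [556.0, 247.5, 67.8]
tcp_rot: [179.3, 0.3, 97.4]
ft_force: [-3.8, -2.1, 8.9]
finger_gap: 45.1
```

Call:
apply_moves([
  [0.6,[0,0,0.0],0],
  [0.7,[0,0,0.0],0],
  [1,[0,0,0.0005],0],
  [1,[0,0,0.0005],0],
  [1,[0,0,0.0005],0],
])

```text
time: 16.38
tool_pos: [556.0, 247.5, 68.2]
tcp_rot: [179.3, 0.3, 97.4]
ft_force: [-0.2, -1.2, -0.4]
finger_gap: 85.3
```

Call:
apply_moves([
  [1,[0,0,0.03],0],
  [1,[0,0,0.07],0],
  [1,[0,0,0.11],0],
  [1,[0,-0.01,0.14],0],
  [1,[0,-0.05,0.16],0],
])

```text
time: 17.0
tool_pos: [556.4, 198.6, 230.4]
tcp_rot: [179.2, 0.3, 97.6]
ft_force: [0.2, -0.1, -0.1]
finger_gap: 85.3
```

Call:
apply_moves([
  [1,[-0.008,-0.055,0],-0.14],
  [1,[-0.016,-0.11,0],-0.28],
  [1,[-0.024,-0.165,0],-0.42],
  [1,[-0.032,-0.22,0],-0.56],
  [1,[-0.038,-0.265,0],-0.7],
])

```text
time: 17.62
tool_pos: [517.9, -68.4, 230.6]
tcp_rot: [179.2, 0.3, 57.1]
ft_force: [0.6, -0.3, 0.2]
finger_gap: 85.4
```

Run:
```python
from h import *
p=optics.snapshot("top");print(sense()["tool_pos"],sense()["tcp_rot"],sense()["finger_gap"])
cv2.imwrite("pics/t3.png",cv2.resize(p["color"][170:230,160:265],None,fx=7,fy=7,interpolation=cv2.INTER_CUBIC)); 
cv2.imwrite("pics/t3b.png",cv2.resize(p["color"][125:250,300:405],None,fx=4.8,fy=4.8,interpolation=cv2.INTER_CUBIC)); 
p=optics.snapshot("scene")
cv2.imwrite("pics/s3.png",cv2.resize(p["color"][150:320,180:420],None,fx=3.2,fy=3.2,interpolation=cv2.INTER_CUBIC));
```

```text
[517.28136465 -72.89375049 230.52136772] [179.09177388   0.45128486  56.61421319] 85.56500053125522
```

View pics/t3.png

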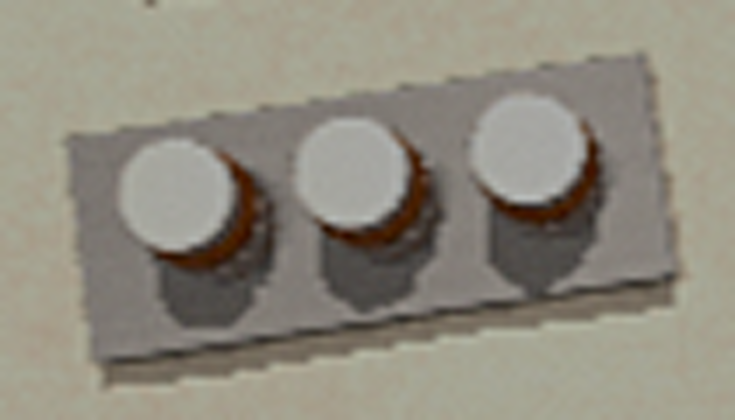

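View pics/s3.png

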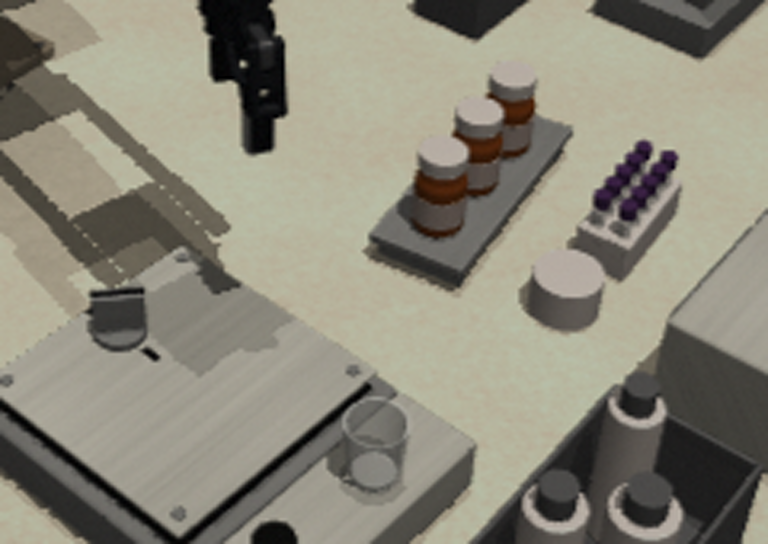

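The three lids at crop (177,195), (352,173) and (530,150) are collinear, evenly spaced and upright. Next is the fastener.

Call:
apply_moves([
  [1,[-0.007,-0.03,-0.01],-0.03],
  [1,[-0.015,-0.065,-0.02],-0.06],
  [1,[-0.022,-0.095,-0.03],-0.08],
  [1,[-0.027,-0.114,-0.04],-0.085],
  [1,[-0.027,-0.114,-0.04],-0.085],
])

```text
time: 18.35
tool_pos: [490.1, -184.5, 189.4]
tcp_rot: [179.2, 0.4, 52.1]
ft_force: [-0.4, -0.0, 0.1]
finger_gap: 85.4
```

Call:
apply_moves([
  [1,[0,0,0],0],
  [1,[0,0,0],0],
])

```text
time: 18.6
tool_pos: [490.6, -183.7, 189.7]
tcp_rot: [179.2, 0.3, 52.2]
ft_force: [0.3, -0.2, -0.3]
finger_gap: 85.3
```

Run:
```python
from h import *
p=optics.snapshot("wrist");s=sense();print(s["tool_pos"],s["tcp_rot"],s["time"])
cv2.imwrite("pics/w7.png",p["color"])
print(proj(p,[[490,-187,119],[490,-187,85],[524.3,-189.8,77],[460,-185.6,77]]).round(0).tolist())
```

```text
[ 490.55404567 -183.79138738  189.76715146] [179.216929     0.3496775   52.16806001] 18.65
[[288.0, 236.0], [287.0, 219.0], [327.0, 190.0], [254.0, 238.0]]
```

View pics/w7.png

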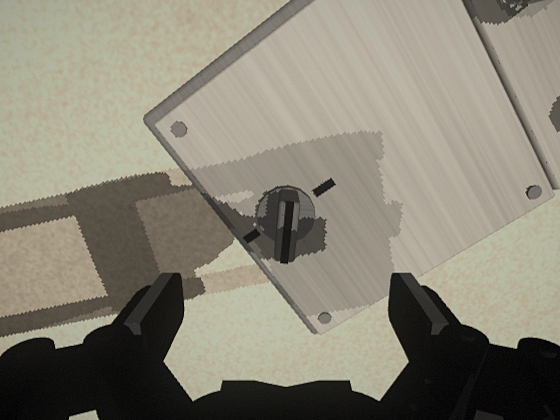

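Run:
```python
from h import *
im=cv2.imread("pics/w7.png")
cv2.imwrite("pics/w7c.png",cv2.resize(im[170:275,220:350],None,fx=5.5,fy=5.5,interpolation=cv2.INTER_CUBIC))
```

```text
(no output)
```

View pics/w7c.png

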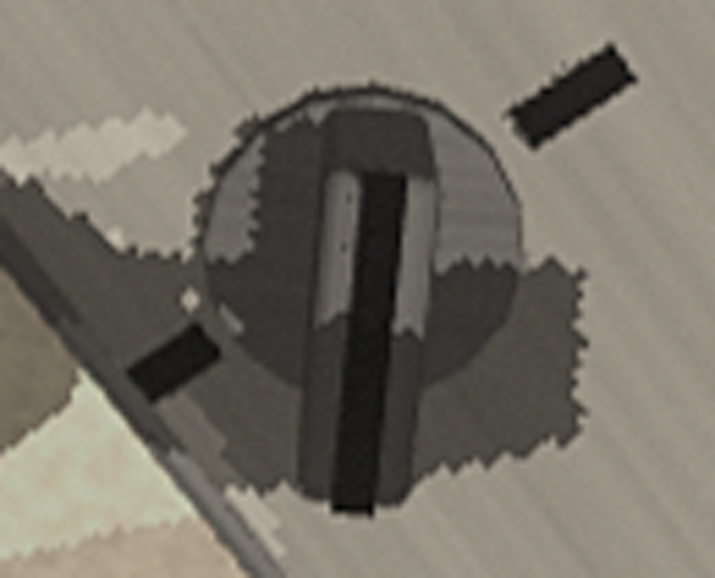

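Run:
```python
from h import *
p=optics.snapshot("wrist")
c=lambda u,v:((u+.5)/5.5+220-.5,(v+.5)/5.5+170-.5)
g=lambda u,v,z:ray(p,c(u,v),z)
a,b=g(383,173,119),g(354,515,119); m1,m2=g(572,96,77),g(174,362,77)
ang=lambda d:np.degrees(np.arctan2(d[1],d[0]))
e1,e2=g(624,62,77),g(521,130,77)
print(a,b,(a+b)/2,ang(a-b),np.linalg.norm(a-b)); print(m1,m2,(m1+m2)/2,ang(m1-m2)); print(g(362,245,85),ang(e1-e2))
```

```text
[ 504.31997042 -169.59543601  119.        ] [ 476.78193039 -199.85486862  119.        ] [ 490.5509504  -184.72515232  119.        ] 47.695779371434234 40.9142629188782
[ 523.72811313 -186.30850919   77.        ] [ 459.58233526 -182.96857279   77.        ] [ 491.65522419 -184.63854099   77.        ] -2.980579745456013
[ 491.24558178 -183.46344627   85.        ] -3.316863640941611
```

Slot ends at crop (383,173) and (354,515), marks at (572,96) and (174,362). The wing is at 47.7° and the marks at about -3.1°, so the turn is about 51° clockwise. Descending on the wing.

Call:
apply_moves([
  [1,[0,-0.0015,-0.03],-0.04],
  [0.6,[0,-0.0015,-0.055],-0.077],
  [0.5,[0,-0.0015,-0.075],-0.077],
  [0.5,[0,-0.0015,-0.085],-0.077],
  [0.5,[0,-0.0015,-0.088],-0.077],
])

```text
time: 19.32
tool_pos: [490.5, -185.1, 101.5]
tcp_rot: [179.2, 0.4, 47.8]
ft_force: [0.4, 0.3, 0.2]
finger_gap: 42.5
```

Call:
apply_moves([
  [0.3,[0,0,0],0],
  [0.1,[0,0,0],0],
  [0,[0,0,0],0],
  [0,[0,0,0],0],
  [0,[0,0,0],0],
], grip_force=40)

```text
time: 19.95
tool_pos: [491.1, -185.4, 102.6]
tcp_rot: [179.2, 0.3, 47.8]
ft_force: [-1.6, 0.3, 5.9]
finger_gap: 12.8
```

Call:
apply_moves([
  [0,[0,0,0.001],-0.12],
  [0,[0,0,0.001],-0.25],
  [0,[0,0,0.001],-0.38],
  [0,[0,0,0.001],-0.5],
  [0,[0,0,0.001],-0.6],
])

```text
time: 20.58
tool_pos: [491.1, -185.4, 102.7]
tcp_rot: [179.2, 0.3, 13.2]
ft_force: [3.8, -1.8, -7.1]
finger_gap: 12.5
```

Run:
```python
from h import *
s=sense();print(s["tool_pos"],s["tcp_rot"],s["wrist_torque"],s["ft_force"],s["finger_gap"])
```

```text
[ 491.07785194 -185.41273386  102.70875246] [179.15953493   0.32459486  13.18758956] [-0.0852415  -0.63571968  0.12538439] [ 3.75051585 -1.77446584 -7.05583327] 12.53240299900823
```

Call:
apply_moves([
  [0,[0,0,-0.0005],-0.1],
  [0,[0,0,-0.0005],-0.2],
  [0,[0,0,-0.0005],-0.284],
  [0,[0,0,-0.0005],-0.284],
  [0,[0,0,-0.0005],-0.284],
])

```text
time: 21.2
tool_pos: [491.2, -185.5, 102.6]
tcp_rot: [179.2, 0.3, -3.0]
ft_force: [-1.3, 0.3, 5.8]
finger_gap: 12.3
```

Call:
apply_moves([
  [0.3,[0,0,0],0],
  [0.5,[0,0,0],0],
  [0.5,[0,0,0],0],
  [0.5,[0,0,0.03],0],
  [0.6,[0,0,0.07],0],
])

```text
time: 21.82
tool_pos: [490.2, -185.0, 171.9]
tcp_rot: [179.2, 0.5, -3.0]
ft_force: [0.4, 0.3, 0.0]
finger_gap: 51.4
```

Call:
apply_moves([
  [1,[0,0,0.02],0],
  [1,[0,0,0.02],0],
  [1,[0,0,0.02],0],
])

```text
time: 22.2
tool_pos: [489.6, -184.7, 190.6]
tcp_rot: [179.3, 0.6, -3.0]
ft_force: [-0.1, 0.0, -1.1]
finger_gap: 84.9
```

Run:
```python
from h import *
p=optics.snapshot("wrist");s=sense();print(s["tool_pos"],s["tcp_rot"],s["time"])
q=proj(p,[[491,-186,119]])[0].round().astype(int);print(q)
np.savez("pics/w8.npz",rvec=p["rvec"],tvec=p["tvec"],intrinsics=p["intrinsics"])
im=p["color"];u0,v0=q[0]-65,q[1]-62;print(u0,v0)
cv2.imwrite("pics/w8c.png",cv2.resize(im[v0:v0+105,u0:u0+130],None,fx=5.5,fy=5.5,interpolation=cv2.INTER_CUBIC))
cv2.imwrite("pics/w8.png",im)
```

```text
[ 489.38317802 -184.59023874  190.15838713] [179.27897282   0.60146155  -2.96707603] 22.25
[288 227]
223 165
```

View pics/w8c.png

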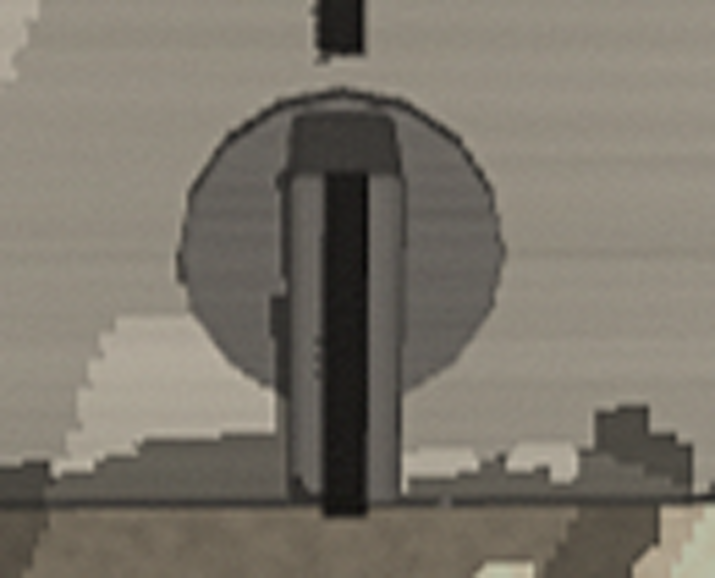

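Run:
```python
from h import *
p=dict(np.load("pics/w8.npz"))
im=cv2.imread("pics/w8.png")
c=lambda u,v:((u+.5)/5.5+223-.5,(v+.5)/5.5+165-.5)
ang=lambda d:np.degrees(np.arctan2(d[1],d[0]))
a,b=ray(p,c(346.5,175),119),ray(p,c(345,513),119);print("slot",ang(a-b),(a+b)/2)
e=[ray(p,(u,v),77) for u,v in (c(5,507),c(700,497))]
print("edge+90",ang(e[0]-e[1])-90)
m=ray(p,c(342,10),77);d=ray(p,c(342,250),85);print("mark/disc",m,d,ang(m-d))
cv2.imwrite("pics/w8d.png",im[100:300,100:500])
```

```text
slot -3.18047566250526 [ 490.53270202 -184.36706951  119.        ]
edge+90 -2.380193479121104
mark/disc [ 521.2387104  -186.00212584   77.        ] [ 491.64286631 -184.37725548   85.        ] -3.1424967307046883
```

View pics/w8.png

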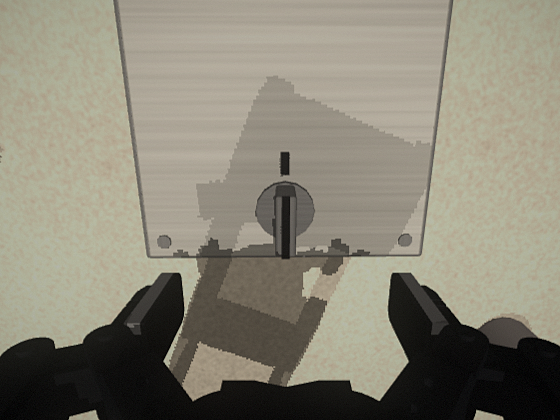

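The slot is at -3.2°, against marks/disc at -3.1° and the top-camera panel yaw of about -3.3°, so it is aligned. Now shut the gripper and press at panel_top.

Call:
apply_moves([
  [0,[0.03,-0.002,0],0],
  [0,[0.065,-0.004,0],0],
  [0,[0.0945,-0.006,0],0],
  [0,[0.0945,-0.006,-0.03],0],
  [0,[0.0945,-0.006,-0.06],0],
])

```text
time: 22.88
tool_pos: [583.5, -190.3, 127.7]
tcp_rot: [179.3, 0.7, -2.9]
ft_force: [-0.4, 0.5, -0.6]
finger_gap: 0.1
```

Call:
apply_moves([
  [0,[0,0,-0.015],0],
  [0,[0,0,-0.03],0],
  [0,[0,0,-0.035],0],
  [0,[0,0,-0.035],0],
])

```text
time: 23.38
tool_pos: [583.8, -190.4, 93.1]
tcp_rot: [179.3, 0.7, -2.9]
ft_force: [-0.6, -0.4, 1.5]
finger_gap: -0.1
```

Call:
apply_moves([
  [0,[0,0,-0.002],0],
  [0,[0,0,-0.004],0],
  [0,[0,0,-0.006],0],
  [0,[0,0,-0.008],0],
  [0,[0,0,-0.008],0],
])

```text
time: 24.0
tool_pos: [584.1, -190.5, 86.1]
tcp_rot: [179.3, 0.6, -2.9]
ft_force: [-2.5, 0.5, 7.9]
finger_gap: 0.1
```

Call:
apply_moves([
  [0,[0,0,-0.002],0],
  [0,[0,0,-0.004],0],
  [0,[0,0,-0.006],0],
  [0,[0,0,-0.006],0],
])

```text
time: 24.5
tool_pos: [584.1, -190.6, 81.0]
tcp_rot: [179.3, 0.6, -2.9]
ft_force: [-5.2, 1.3, 10.0]
finger_gap: -0.2
```

Call:
apply_moves([
  [0,[0,0,-0.002],0],
  [0,[0,0,-0.003],0],
  [0,[0,0,-0.004],0],
  [0,[0,0,-0.004],0],
])

```text
time: 25.0
tool_pos: [584.2, -190.5, 78.3]
tcp_rot: [179.3, 0.6, -2.9]
ft_force: [-4.4, 1.5, 11.3]
finger_gap: -0.0
```

Call:
apply_moves([
  [0,[0,0,-0.001],0],
  [0,[0,0,-0.002],0],
  [0,[0,0,-0.002],0],
])

```text
time: 25.38
tool_pos: [584.2, -190.5, 78.1]
tcp_rot: [179.3, 0.6, -2.9]
ft_force: [-7.0, 2.0, 14.2]
finger_gap: 0.2
```

Call:
apply_moves([
  [0,[0,0,-0.002],0],
  [0,[0,0,-0.003],0],
  [0,[0,0,-0.003],0],
])

```text
time: 25.75
tool_pos: [584.2, -190.6, 78.0]
tcp_rot: [179.3, 0.6, -2.9]
ft_force: [-11.8, 5.1, 22.9]
finger_gap: 0.3
```

Run:
```python
from h import *
p=optics.snapshot("top")
cv2.imwrite("pics/t9.png",cv2.resize(p["color"][115:250,160:410],None,fx=3.2,fy=3.2,interpolation=cv2.INTER_CUBIC))
p=optics.snapshot("scene")
cv2.imwrite("pics/s9.png",cv2.resize(p["color"][150:330,160:410],None,fx=3.2,fy=3.2,interpolation=cv2.INTER_CUBIC))
s=sense();print(s["tool_pos"],s["ft_force"],s["time"])
```

```text
[ 584.23559948 -190.57814878   77.96142804] [-12.51697742   4.95617934  22.49188517] 25.85
```

View pics/s9.png

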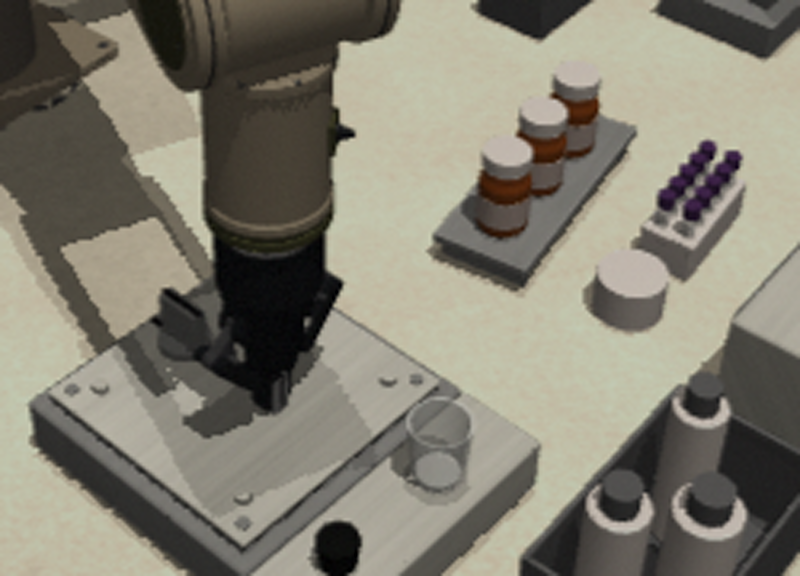

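View pics/t9.png

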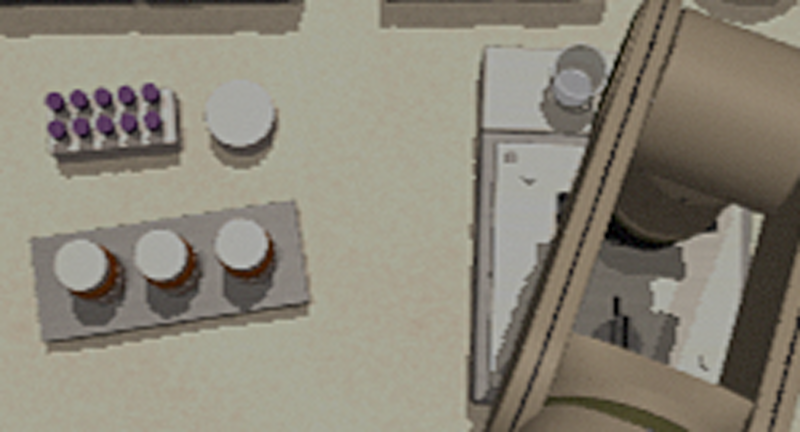

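Run:
```python
from bench import hand_in,sense
print(hand_in()); s=sense(); print(s["tool_pos"],s["ft_force"],s["time"])
```

```text
the job is handed in; nothing more can be done
None
the job is handed in; nothing more can be done
```

I finished the job in the order asked and handed it in at about 26 s, with the arm still pressing the panel.

- **Jars:** Both stand upright on the shelf with the third. The last top view shows the three lids in one straight, evenly spaced row along the shelf's middle. Centres are about 66 mm apart, so the gaps are about 20 mm.
- **Fastener:** I turned it about 51° clockwise. The wrist picture then gave the slot at -3.2° and the mark at -3.1°. A rougher reading of the panel's front edge gave -2.4°, which I put down to coarse pixels.
- **Panel:** It moved about 10 mm and then stopped while the force kept rising. The scene view shows it down against its frame. I left the shut fingertips pressing with about 22 N down.
- **Unresolved:** The wrist also read about 13 N of sideways force while pressing. The tool did not move, so I left it. The arm hid part of the fastener in the final views, so I did not re-measure its angle after pressing.
- **Other items:** None was touched. The beaker, stopper, tube rack and tub show in their places in the last pictures. The wash bottle and tip box were outside the last views.

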